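# Lock the bayonet collar of the loaded abrasion-test station

### The job

One of the two leaning test stations has a rubber specimen in it; lock its collar: push the collar in against its spring, turn it clockwise (seen from above) until its lug points at the index post, and let it spring back up fully into its locking notch. Leave the empty station's collar and everything else on the bench where they are.

Things in the scene. Friction and masses are not known exactly. Their poses are not given: they have to be found in the camera images.
- test_top (a point): Centre of the top face of the collar to be locked: captive, steel, 12-sided, 58 mm across flats, 26 mm tall. It is the LOADED station: a dark domed rubber specimen, 31 mm wide, fills the 38 mm bore and stands 14 mm above the top face; do not grip it. z axis: the collar's axis, up and out, leaning 32 degrees from vertical to the robot's side; x axis: radially towards its one lug.
- test_collar: The same collar; origin on its axis at its lower edge, 26 mm under test_top, same axes. It turns about z. Spring bayonet: at rest it sits up, and an inner pin is blocked by a rail after 0.25 to 0.8 rad of clockwise turning (seen from above) unless the collar is first pushed in along -z by 6 to 10 mm: 7 N starts it, 10 N at 6 mm, 12 N at 10 mm, where it bottoms. Turning friction 0.06 to 0.15 N m.
- test_seat: The sprung specimen seat inside the collar, moves in and out with it but does not turn. From about 1.3 rad before the mark on, a rail holds the pushed-in collar 6 mm in even when let go, so it can be regrasped. At the mark is a notch (0.05 rad play each way): not held in, the collar springs up 6 mm and is locked. Held in, it slides past under a second rail to a stop 0.6 rad on.
- test_lug (a point): On that collar: a point in its lug, 46 mm from the axis and 7 mm below the top face. The lug is a steel tab 9 mm wide and 10 mm tall that sticks out radially from the flats (29 mm from the axis) to 48 mm from the axis.
- test_mark (a point): Fixed on the loaded station's head: where test_lug is when the collar is locked (46 mm from the axis, collar up). A steel index post, 8 x 7 mm, stands beyond it on the deck, near face 70 mm from the axis, top 2 mm above this point. z axis: parallel to the collar axis; x axis: from the axis out to the post, uphill. At the start the lug is 1.8 to 2.3 rad anticlockwise of the mark (+y side).
- test_head: Leaning head of the loaded station, fixed; origin on the collar's axis at the top face of its flat deck (152 mm uphill x 130 mm), axes as test_mark. On it a round neck, 51 mm wide, 22 mm tall, carries the collar: raised, its lower edge is 22 mm above the deck; the flats can be gripped over the full 26 mm. Below is a white stand, 150 x 140 mm, deck middle 75 mm above the table.
- spare_top (a point): Centre of the top face of the other station's collar, the same in every way but EMPTY: an open 38 mm bore with a floor 20 mm down instead of a specimen. It stays untouched. Axes as for test_top. The two stations may stand either way round, left or right.
- spare_lug (a point): The lug point of the empty station's collar, as test_lug.
- brass_weight: Bystander: brass knob weight, 38 mm wide, 52 mm tall, loose, between the stands; origin at the centre of its underside.
- steel_weight: Bystander: small steel knob weight, 29 mm wide, 39 mm tall, loose, between the stands; origin at the centre of its underside.
- screwdriver: Bystander: screwdriver lying loose at the right; origin under its middle.
- brush: Bystander: brush lying loose beyond the stands; origin under its middle.
- jar: Bystander: jar, 60 mm wide, 80 mm tall, loose, at the left; origin at the centre of its underside.
- coupon: Bystander: spare rubber specimen disc, 31 mm wide, 14 mm thick, loose, beyond the stands; origin at the centre of its underside.
- gauge: Bystander: round dial gauge lying flat, 56 mm wide, 16 mm thick, loose, at the right; origin at the centre of its underside.

How it is judged:
On the way:
1. the loaded station's collar is pushed in and turned in under its rail, lug less than 55 mm from the mark and top face at least 4.5 mm in (distance between test_lug and test_mark below 0.055 m and z of test_top in the frame of test_mark below 0.0025 m), for 0.1 s.
At the end, for the whole second after the job is handed in: the loaded station's collar is locked and at rest: its lug point within 4 mm of the mark and the collar sprung up to within 1.5 mm of its raised height (distance between test_lug and test_mark below 0.004 m and z of test_top in the frame of test_mark above 0.0055 m); the robot touches nothing.
It fails at once if the empty station's collar is turned or pushed by more than 8 mm at its lug (distance of spare_lug from where it was at the start of the episode above 0.008 m).
It fails at once if a loose bystander is moved by more than 25 mm (distance of any of brass_weight, steel_weight, screwdriver, brush, jar, coupon, gauge from where it was at the start of the episode above 0.025 m).
It also fails if it takes over 48 s, if anything falls off the work surface, if the arm or the gripper's body presses on something with over 40 N, if the wrist force passes 120 N, or if a joint passes its speed limit or range.

### The arm

A 6-joint arm with a two-finger parallel gripper is mounted at the origin on the work surface. World frame = base frame: x ahead of the robot, y to its left, z up, the work surface at z = 0. Lengths are in m, angles in rad, forces in N, time in s.
With the tool pointing down it reaches from about 0.2 to 0.875 m from the base axis. Payload 3.4 kg.
Tool frame: the origin (TCP) lies between the finger pads; the fingertips stand 25 mm ahead of it and the grasp point (between the pads) lies 6 mm ahead of it (r.nose_length is the z of the fingertips in the tool frame, in m); z points along the fingers, y is the line along which they close (so a half turn about z gives the same grasp; the last joint's range is limited). The gripper opens to 94 mm and grips with 3 to 60 N. Pads are 16 mm wide; open, the fingers measure 119 mm over their backs; the gripper's body (75 mm by 177 mm) begins 78 mm behind the grasp point.
Start: joints at [-1.238, 0.276, 1.505, -0, 1.361, -0.121], TCP at [0.252, -0.517, 0.23] pointing down, gripper open.
Joint ranges: [-2.89, 2.89], [-0.75, 2.08], [0.22, 2.7], [-1.18, 4.32], [0.11, 2.71], [-2.7, 2.7]. Speed limits (rad/s): [2.57, 2.57, 3.14, 3.14, 3.14, 3.14].

### API

Orientations are given as a unit quaternion [w, x, y, z].
In Python, from plant import r, gripper_to, inverse_kinematics, vision, models, telemetry gives the robot as it stands. Calls block until the motion is done:
- r.move_to(position, orientation): joint-space move of the TCP to a pose.
- r.move_l(position, rot=None, vel=0.15, guard=None): straight line of the TCP; rot=None keeps the orientation; vel is the mean speed in m/s. With guard (N) it stops when the force on the tool has changed by that much, and returns True; else False.
- r.movej(angles): joint-space move.
- gripper_to(opening, f_grip=None): finger opening in m; f_grip is the grip in N (None keeps the last); returns when the fingers have stopped.
- r.hold(seconds).
- inverse_kinematics(position, orientation): joint angles nearest the present ones, or None.
- vision.snapshot(name): name is "scene" or "top"; returns the picture (400x640x3 uint8, red, green, blue); there is no depth.
- vision.get_calibration(name): a dict with "fx", "fy", "cx", "cy" (pixels), "position" and "orientation" of the camera in the world. Camera axes: x right, y down, z forward; pixel columns grow to the right and rows downward; lengths in m; the calibration is good to about 2 mm. A picture is of the moment at which its call begins. get_calibration takes no time and is no camera call.
A pose or a line that the arm cannot do raises r.PlanningError and nothing moves.
- r.sign_off(): hands the job in; it is judged then, once.
Trained networks look in the newest picture that a camera, given by its name, has taken for a name from the list of things; names that differ only in an ending like _2 or _b are one class to them, and where a whole thing is asked for, a point or a joint stands for the part that bears it (a point fixed in the world has none). Each returns a list of dicts, best first, with "score" (0 to 1); they miss things now and then, are a little off and sometimes report something else, mostly with a low value. They report only what shows in the picture. A call takes as long as a camera call.
- models.boxes_of(thing, camera): "at" ([x, y, z] in m, in world coordinates, good to about 4 mm: the middle of the surface that is visible of it).
- models.regions_of(thing, camera): "pixels" (400x640 bool, what is visible of it).
- models.mark_of(thing, camera): "at" ([x, y, z] in m, in world coordinates, good to about 4 mm: a listed point, or the origin of a listed thing).
Readings, each from a call of its own:
- telemetry.current_t(): time.
- telemetry.current_joints(): joint angles.
- telemetry.current_dq(): joint speeds.
- telemetry.current_joint_efforts(): joint torques, N m.
- telemetry.current_ee_pos(): TCP position.
- telemetry.current_tool_rot(): TCP orientation.
- telemetry.current_wrist_force(): force on the tool from outside, world axes, zero at the start.
- telemetry.current_torque(): the same for the moment, N m.
- telemetry.current_opening(): finger opening in m.
- telemetry.current_finger_force(): force on a finger pad.
Only numpy, scipy, OpenCV 4.12 (cv2) and the standard library are available. Lean on these libraries where they do the work, as an engineer would, in place of code of your own. Each camera call takes 0.05 s, during which the arm holds its last target. There are 200 camera calls.

## Working session

There is one attempt and no reset: what is moved stays moved. The work goes in short steps, each a Python script; the robot and the scene stay as the last script left them, time stands still between calls to the robot, and variables do not carry over. Pictures are saved under pics/ and viewed, at most 10 in all, crops included, and the job is handed in when it is done.

```bash
mkdir -p pics; ls; python3 - <<'E'
from plant import r, vision, models, telemetry
import cv2, numpy as np
for c in ("scene","top"):
    im=vision.snapshot(c); cv2.imwrite(f"pics/{c}0.png",im[:,:,::-1])
    k=vision.get_calibration(c); print(c,k)
    for n in ["test_top","test_lug","test_mark","test_head","test_collar","spare_top","spare_lug","brass_weight","steel_weight"]:
        print(n,[(np.round(d["at"],4).tolist(),round(d["score"],2)) for d in models.mark_of(n,c)[:3]])
print(telemetry.current_t())
E
```

```text
pics
scene {'fx': 466.23155034218047, 'fy': 466.23155034218047, 'cx': 324.8165373386459, 'cy': 192.86364492431903, 'position': array([ 1.04910966, -0.66355916,  0.93991651]), 'orientation': array([-0.35385187,  0.88589252,  0.277842  , -0.11308012])}
test_top [([0.5175, 0.2141, 0.1136], 0.72), ([0.5066, 0.261, 0.0969], 0.63)]
test_lug [([0.5105, 0.259, 0.0965], 0.74), ([0.5294, 0.2118, 0.0948], 0.7), ([0.736, 0.1213, -0.0012], 0.47)]
test_mark [([0.5588, 0.2127, 0.1314], 0.93)]
test_head [([0.5591, 0.2144, 0.1312], 0.46)]
test_collar [([0.5249, 0.2171, 0.0909], 0.67)]
spare_top [([0.4447, -0.2376, 0.1152], 0.73)]
spare_lug [([0.4213, -0.195, 0.0921], 0.69)]
brass_weight [([0.462, 0.0015, -0.0004], 0.52)]
steel_weight [([0.7361, 0.1159, 0.0018], 0.74), ([0.6054, -0.0165, 0.0007], 0.52)]
top {'fx': 366.17757115986177, 'fy': 366.17757115986177, 'cx': 316.9339971313582, 'cy': 196.4910640368231, 'position': array([ 0.42545883, -0.00935096,  1.24531382]), 'orientation': array([ 0.06122696, -0.70418794,  0.70511406, -0.05643382])}
test_top [([0.5155, 0.2151, 0.1139], 0.77)]
test_lug [([0.5104, 0.2669, 0.1018], 0.79)]
test_mark []
test_head [([0.5407, 0.2144, 0.0787], 0.97)]
test_collar [([0.5607, 0.2094, 0.1348], 0.73), ([0.5319, 0.2172, 0.0936], 0.68)]
spare_top [([0.4471, -0.2348, 0.1162], 0.83)]
spare_lug [([0.4311, -0.1961, 0.0944], 0.53)]
brass_weight [([0.4477, -0.2365, 0.1173], 0.67), ([0.4557, -0.0009, 0.0016], 0.57)]
steel_weight [([0.6071, -0.0166, -0.0009], 0.48)]
1.0
```

View pics/scene0.png

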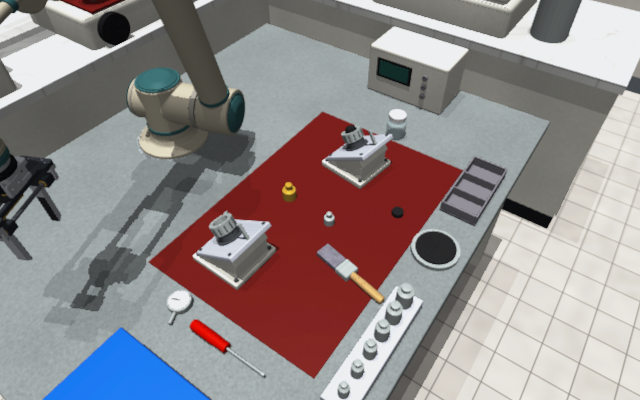

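View pics/top0.png

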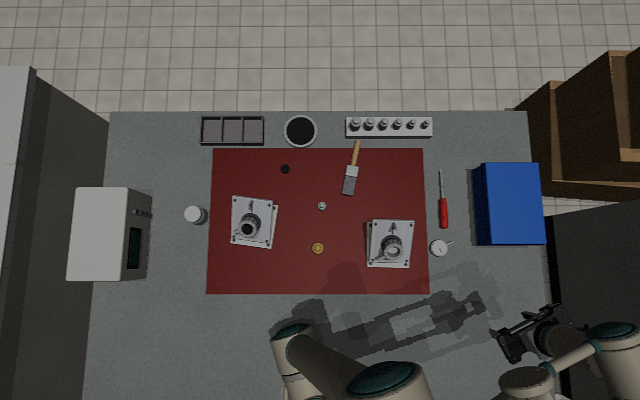

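The loaded station is the left one: the dark dome is at about (248,229) in the top view and (350,132) in the scene view. The one on the right, at about (392,245) in the top view, has an open bore. Next I'll fit a model to several detections and overlay it on the picture.

```bash
cat > h.py <<'E'
from plant import r, gripper_to, inverse_kinematics, vision, models, telemetry as T
import numpy as np, cv2
from scipy.spatial.transform import Rotation as R
from scipy.optimize import least_squares
L=np.radians(32)
def frame(yaw):   # columns: uphill x, y, z of the head
    return (R.from_euler('z',yaw)*R.from_euler('y',-L)).as_matrix()
def pts(p,depth=0):     # p = top xyz (raised), yaw, lug angle
    M=frame(p[3]); t=np.array(p[:3]); a=p[4]
    loc={"test_top":[0,0,-depth],"test_lug":[.046*np.cos(a),.046*np.sin(a),-.007-depth],"test_mark":[.046,0,-.007],"test_head":[0,0,-.048],"test_collar":[0,0,-.026-depth]}
    return {k:t+M@np.array(v) for k,v in loc.items()}
def proj(P,c):
    k=vision.get_calibration(c); q=k["orientation"]
    X=(np.atleast_2d(P)-k["position"])@R.from_quat([*q[1:],q[0]]).as_matrix()
    return np.c_[k["fx"]*X[:,0]/X[:,2]+k["cx"],k["fy"]*X[:,1]/X[:,2]+k["cy"]]
def observe(n,guess,names=None,tol=.02,depth=0):
    obs=[]
    for _ in range(n):
        for c in ("scene","top"):
            vision.snapshot(c)
            for k in names or pts(guess):
                g=pts(guess,depth)[k]
                obs+= [(k,c,d["at"]) for d in models.mark_of(k,c) if np.linalg.norm(d["at"]-g)<tol]
    return obs
E
python3 - <<'E'
from h import *
g=[.5165,.2146,.1138,-.04,1.84]
o=observe(3,g)
f=lambda p:np.concatenate([pts(p)[k]-a for k,c,a in o])/.004
s=least_squares(f,g,loss='soft_l1'); p=s.x; print(np.round(p,4), len(o))
for k in pts(p):
  for c in("scene","top"):
    A=[a-pts(p)[k] for kk,cc,a in o if kk==k and cc==c]
    if A: print(k,c,len(A),np.round(np.mean(A,0)*1e3,1),np.round(np.std(A,0)*1e3,1))
np.save("p.npy",p)
M=frame(p[3]); ims=[]
for c in("scene","top"):
    im=vision.snapshot(c)[:,:,::-1].copy(); S=8
    u0=proj(p[:3],c)[0].astype(int)-[25,30]; raw=cv2.resize(im[u0[1]:u0[1]+60,u0[0]:u0[0]+50],None,fx=S,fy=S,interpolation=cv2.INTER_CUBIC); cr=raw.copy()
    def line(loc,col):
        q=((proj(p[:3]+np.array(loc)@M.T,c)-u0+.5)*S).astype(np.int32); cv2.polylines(cr,[q],True,col,1)
    th=np.linspace(0,2*np.pi,13)+p[4]+np.pi/12; rr=.029/np.cos(np.pi/12)
    line(np.c_[rr*np.cos(th),rr*np.sin(th),0*th],(0,255,0))
    line(np.array([[.070,-.004,-.005],[.070,.004,-.005],[.077,.004,-.005],[.077,-.004,-.005]]),(255,0,255))
    e=np.array([np.cos(p[4]),np.sin(p[4]),0]);n=np.array([-e[1],e[0],0])
    line([e*.029+n*.0045-[0,0,.002],e*.048+n*.0045-[0,0,.002],e*.048-n*.0045-[0,0,.002],e*.029-n*.0045-[0,0,.002]],(0,255,255))
    ims.append(cr)
cv2.imwrite("pics/fit.png",np.hstack(ims)); print(T.current_t())
E
```

```text
[ 0.5161  0.2172  0.1151 -0.1215  2.0104] 30
test_top scene 3 [ 0.4  1.  -2.6] [1.  1.  1.1]
test_top top 3 [-1.  -2.  -1.6] [0.7 1.6 1. ]
test_lug scene 3 [-0.2 -2.6 -2.7] [0.8 1.2 0.7]
test_lug top 3 [-0.3  5.2  2.7] [1.7 1.4 0.7]
test_mark scene 3 [1.8 0.9 0. ] [0.7 0.8 2. ]
test_mark top 3 [ 1.5 -0.9 -0.9] [0.4 1.7 0.4]
test_head scene 3 [ 0.3 -0.8  3.4] [1.3 0.6 0.8]
test_head top 3 [-0.6 -0.7  3.7] [0.6 0.7 0.4]
test_collar scene 3 [-4.8 -0.1 -2.4] [0.9 1.9 2.8]
test_collar top 3 [2.  1.3 0.6] [1.9 1.7 2.4]
2.9
```

View pics/fit.png

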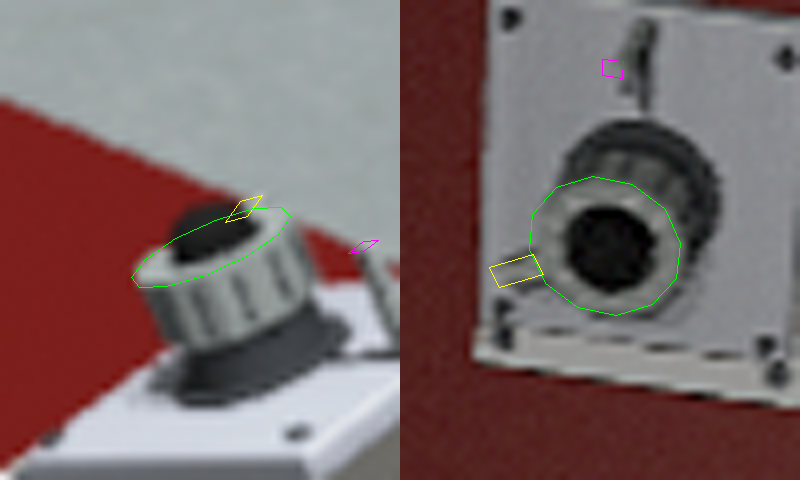

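The collar outline agrees to about 2 mm. The post at (640,60) in the top half sits to the right of my overlay, so the yaw is more negative than fitted. I'll make the first move to a mid pose, check reach for the grasp angles, and refine the yaw from the deck outline.

```bash
cat >> h.py <<'E'
def pose(p,phi,back,depth=0,off=(0,0)):
    """TCP pose: grasp point on the axis, 'back' m above the grasp height (7 mm under top); tool y at angle phi in head frame"""
    M=frame(p[3]); y=np.array([np.cos(phi),np.sin(phi),0]); z=np.array([0,0,-1.])
    Rt=M@np.c_[np.cross(y,z),y,z]
    pos=np.array(p[:3])+M@np.array([off[0],off[1],-.007+.006-depth+back])
    q=R.from_matrix(Rt).as_quat(); return pos,np.array([q[3],*q[:3]])
E
python3 - <<'E'
from h import *
p=np.load("p.npy")
r.move_to([.35,-.1,.35],[0,1,0,0]); print(T.current_joints().round(2) if hasattr(T.current_joints(),'round') else T.current_joints())
for phi in np.arange(-4.75,4.8,.5):
    j=inverse_kinematics(*pose(p,phi,0)); print(round(phi,2),None if j is None else np.round(j,2))
M=frame(p[3]); ims=[]
for c in("scene","top"):
    im=vision.snapshot(c)[:,:,::-1].copy(); m=models.regions_of("test_head",c)
    S=7; u0=proj(p[:3]-M@[-.0,0,.048],c)[0].astype(int)-[28,40]
    if m:
        mm=m[0]["pixels"].astype(np.uint8); print(c,m[0]["score"],mm.sum(),cv2.minAreaRect(cv2.findNonZero(mm)))
    cr=cv2.resize(im[u0[1]:u0[1]+80,u0[0]:u0[0]+57],None,fx=S,fy=S,interpolation=cv2.INTER_CUBIC)
    print(c,u0)
    for yaw,col in((-.12,(0,255,0)),(-.2,(255,0,255))):
        N=frame(yaw); hd=p[:3]-M[:,2]*.048
        q=proj(hd+np.array([[-.076,-.065,0],[.076,-.065,0],[.076,.065,0],[-.076,.065,0]])@N.T,c)
        cv2.polylines(cr,[((q-u0+.5)*S).astype(np.int32)],True,col,1)
    ims.append(cr)
cv2.imwrite("pics/deck.png",np.hstack(ims)); print(T.current_t())
E
```

```text
[-0.47 -0.1   1.64 -0.    1.6   1.1 ]
-4.75 [ 0.47  0.21  2.11 -0.73  0.45 -0.34]
-4.25 [ 0.47  0.21  2.11 -0.73  0.45 -0.84]
-3.75 [ 0.47  0.21  2.11 -0.73  0.45 -1.34]
-3.25 [ 0.47  0.21  2.11 -0.73  0.45 -1.84]
-2.75 [ 0.47  0.21  2.11 -0.73  0.45 -2.34]
-2.25 None
-1.75 None
-1.25 [ 0.47  0.21  2.11 -0.73  0.45  2.44]
-0.75 [ 0.47  0.21  2.11 -0.73  0.45  1.94]
-0.25 [ 0.47  0.21  2.11 -0.73  0.45  1.44]
0.25 [ 0.47  0.21  2.11 -0.73  0.45  0.94]
0.75 [ 0.47  0.21  2.11 -0.73  0.45  0.44]
1.25 [ 0.47  0.21  2.11 -0.73  0.45 -0.06]
1.75 [ 0.47  0.21  2.11 -0.73  0.45 -0.56]
2.25 [ 0.47  0.21  2.11 -0.73  0.45 -1.06]
2.75 [ 0.47  0.21  2.11 -0.73  0.45 -1.56]
3.25 [ 0.47  0.21  2.11 -0.73  0.45 -2.06]
3.75 [ 0.47  0.21  2.11 -0.73  0.45 -2.56]
4.25 None
4.75 None
scene 0.69 1715 ((358.490966796875, 148.80996704101562), (56.73624038696289, 45.575504302978516), 15.708637237548828)
scene [328 105]
top 0.95 1754 ((250.8780517578125, 218.59756469726562), (42.73700714111328, 44.06218719482422), 6.340190887451172)
top [221 181]
4.7333
```

View pics/deck.png

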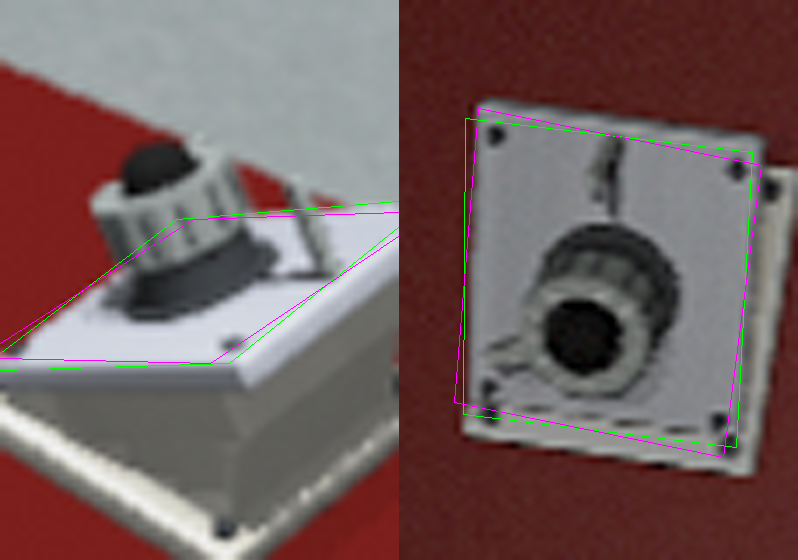

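The deck edges put the yaw at about −0.145 and shift the station about 2 mm towards −y. In the right half the lug runs from (535,342) to (490,360), which gives an angle of about 2.03 rad. Now I'll approach and grip softly to centre.

```bash
cat >> h.py <<'E'
def loc(p,v): return np.round(frame(p[3]).T@np.array(v),2)
def state(p,tag=""):
    M=frame(p[3]); d=M.T@(np.array(T.current_ee_pos())-p[:3])*1e3
    print(tag,"t",round(T.current_t(),1),"tcp",d.round(1),"F",loc(p,T.current_wrist_force()),"M",loc(p,T.current_torque()),"open",round(T.current_opening()*1e3,1),"ff",np.round(T.current_finger_force(),1))
E
python3 - <<'E'
from h import *
p=np.array([.5153,.2155,.115,-.145,2.03]); np.save("p.npy",p)
phi=p[4]+np.pi/2
pos,q=pose(p,phi,.12); j=inverse_kinematics(pos,q); print(np.round(j,2)); r.movej(j)
state(p,"hover")
print(r.move_l(pose(p,phi,0)[0],vel=.1,guard=8)); state(p,"down")
gripper_to(.05,f_grip=6); state(p,"grip")
E
```

```text
[ 0.58  0.01  2.02 -0.54  0.75 -2.55]
hover t 7.8 tcp [ 2.00e-01 -1.00e-01  1.19e+02] F [ 0.37 -0.92  0.06] M [ 0.13  0.22 -0.09] open 94.2 ff 0.0
False
down t 9.1 tcp [ 0.3  0.2 -0.6] F [0.2  0.51 0.67] M [ 0.14  0.19 -0.09] open 93.5 ff 0.0
grip t 9.8 tcp [ 0.9  0.6 -0.8] F [0.63 1.33 1.58] M [ 0.29 -0.07 -0.15] open 57.8 ff 6.0
```

```bash
python3 - <<'E'
from h import *
p=np.load("p.npy"); phi=p[4]+np.pi/2
gripper_to(.05,f_grip=50); state(p,"grip50")
print(r.move_l(pose(p,phi,0,.0085)[0],vel=.03,guard=35)); state(p,"pushed")
for d in np.arange(.15,.61,.15):
    r.movej(inverse_kinematics(*pose(p,phi-d,0,.0085))); state(p,f"turn {d:.2f}")
    if abs(T.current_torque()[2])>2.5: break
E
```

```text
grip50 t 10.0 tcp [ 0.9  0.6 -0.8] F [2.12 0.89 1.42] M [ 0.29 -0.25 -0.07] open 57.8 ff 50.0
False
pushed t 10.4 tcp [ 0.8  0.6 -8.9] F [1.77 0.47 9.85] M [ 0.27 -0.11 -0.07] open 57.4 ff 50.0
turn 0.15 t 10.7 tcp [ 0.8  0.6 -8.7] F [1.77 0.92 8.95] M [ 0.28 -0.11 -0.09] open 57.7 ff 50.0
turn 0.30 t 11.0 tcp [ 0.7  0.6 -8.7] F [2.43 0.16 9.39] M [ 0.34 -0.12 -0.13] open 57.6 ff 50.0
turn 0.45 t 11.2 tcp [ 0.7  0.6 -8.7] F [1.63 1.76 9.88] M [ 0.3  -0.05 -0.06] open 57.8 ff 50.0
turn 0.60 t 11.5 tcp [ 0.6  0.6 -8.7] F [1.35 0.52 9.28] M [ 0.32 -0.01 -0.16] open 57.7 ff 50.0
```

```bash
python3 - <<'E'
from h import *
p=np.load("p.npy"); phi=p[4]+np.pi/2
for d in [.6,.8,1.,1.2,1.4,1.6,1.75]:
    r.movej(inverse_kinematics(*pose(p,phi-d,0,.0092))); state(p,f"turn {d:.2f}")
    if abs(loc(p,T.current_torque())[2])>.8: print("stop");break
for n in("test_lug","test_top","test_mark"):
  for c in("scene","top"):
    vision.snapshot(c); 
    print(n,c,[(loc(p,(d["at"]-p[:3])*1e3),round(d["score"],2)) for d in models.mark_of(n,c)[:2]])
E
```

```text
turn 0.60 t 11.8 tcp [ 0.6  0.6 -9.4] F [ 2.47  1.35 11.29] M [ 0.36 -0.1  -0.12] open 57.9 ff 50.0
turn 0.80 t 12.1 tcp [ 0.5  0.6 -9.5] F [1.24 1.75 9.39] M [ 0.43  0.02 -0.17] open 57.6 ff 50.0
turn 1.00 t 12.4 tcp [ 0.5  0.7 -9.4] F [ 0.58  0.75 10.13] M [ 0.43 -0.01 -0.09] open 57.5 ff 50.0
turn 1.20 t 12.7 tcp [ 0.4  0.7 -9.4] F [0.8  1.62 9.93] M [ 0.45  0.01 -0.06] open 57.7 ff 50.0
turn 1.40 t 13.0 tcp [ 0.3  0.8 -9.4] F [1.12 2.61 9.41] M [ 0.49  0.04 -0.15] open 57.7 ff 50.0
turn 1.60 t 13.3 tcp [ 0.3  0.9 -9.4] F [-0.23  1.98 10.04] M [ 0.57  0.04 -0.1 ] open 57.3 ff 50.0
turn 1.75 t 13.6 tcp [ 0.3  1.  -9.4] F [0.53 2.78 9.44] M [ 0.59  0.09 -0.08] open 57.7 ff 50.0
test_lug scene [(array([ 42.71,  14.55, -17.84]), 0.61)]
test_lug top [(array([ 47.21,  19.72, -14.76]), 0.65)]
test_top scene [(array([  0.73,   1.67, -10.01]), 0.64)]
test_top top [(array([  0.09,  -1.58, -10.78]), 0.73)]
test_mark scene [(array([48.69,  3.32, -8.14]), 0.57), (array([ 136.01,  -66.34, -221.89]), 0.33)]
test_mark top []
```

```bash
python3 - <<'E'
from h import *
p=np.load("p.npy"); phi=p[4]+np.pi/2
d=1.75
gripper_to(.05,f_grip=14)
r.move_l(pose(p,phi-d,0,.0055)[0],vel=.02); state(p,"raised")
while d<2.3:
    d+=.04; r.movej(inverse_kinematics(*pose(p,phi-d,0,.0055))); state(p,f"turn {d:.2f}")
    F=loc(p,T.current_wrist_force())[2]
    if d>1.85 and (F>5 or abs(loc(p,T.current_torque())[2]+.1)>.25): break
E
```

```text
raised t 14.7 tcp [ 0.3  0.9 -6.3] F [1.11 3.67 4.39] M [ 0.86 -0.01 -0.13] open 57.8 ff 14.0
turn 1.79 t 15.0 tcp [ 0.2  0.9 -6.3] F [0.56 3.4  5.5 ] M [ 0.84  0.   -0.12] open 58.0 ff 14.0
turn 1.83 t 15.2 tcp [ 0.3  0.9 -6.2] F [-0.32  4.69  7.22] M [ 0.81  0.01 -0.15] open 58.0 ff 14.0
turn 1.87 t 15.5 tcp [ 0.3  0.9 -6.2] F [0.11 3.55 8.32] M [ 0.87  0.07 -0.13] open 57.9 ff 14.0
```

```bash
python3 - <<'E'
from h import *
p=np.load("p.npy"); phi=p[4]+np.pi/2
d=1.87
for k in (.0045,.0035):
    r.move_l(pose(p,phi-d,0,k)[0],vel=.02); state(p,f"raise {k}")
for n in("test_lug","test_top","test_mark"):
  for c in("scene","top"):
    vision.snapshot(c); 
    print(n,c,[(loc(p,(d["at"]-p[:3])*1e3),round(d["score"],2)) for d in models.mark_of(n,c)[:2]])
E
```

```text
raise 0.0045 t 15.7 tcp [ 0.3  0.9 -5.3] F [0.36 4.21 5.14] M [ 0.99  0.02 -0.12] open 58.0 ff 14.0
raise 0.0035 t 16.0 tcp [ 0.3  0.9 -4.6] F [0.67 4.67 2.93] M [ 1.17 -0.03 -0.09] open 57.7 ff 14.0
test_lug scene [(array([ 43.77,   9.06, -13.08]), 0.76)]
test_lug top [(array([49.13, 15.34, -7.35]), 0.66), (array([ 136.34,  -70.06, -221.63]), 0.59)]
test_top scene [(array([ -41.09, -421.09,   -2.15]), 0.55), (array([ 2.45,  2.45, -6.84]), 0.53)]
test_top top [(array([ 0.9 ,  0.24, -4.22]), 0.49)]
test_mark scene [(array([46.98,  2.24, -6.01]), 0.89)]
test_mark top [(array([46.91,  2.78, -6.55]), 0.63), (array([45.43, 14.46, -7.04]), 0.56)]
```

```bash
python3 - <<'E'
from h import *
p=np.load("p.npy"); phi=p[4]+np.pi/2
d=1.87
while d<2.3:
    d+=.03; r.movej(inverse_kinematics(*pose(p,phi-d,0,.0035))); state(p,f"turn {d:.2f}")
    F=loc(p,T.current_wrist_force())[2]
    if F>7.5 or abs(loc(p,T.current_torque())[2]+.1)>.25: break
E
```

```text
turn 1.90 t 16.8 tcp [ 0.3  0.9 -4.3] F [-0.03  5.71  6.69] M [ 1.11  0.09 -0.17] open 57.9 ff 14.0
turn 1.93 t 17.1 tcp [ 0.3  0.9 -4.3] F [0.22 4.83 6.49] M [ 1.14  0.05 -0.09] open 58.0 ff 14.0
turn 1.96 t 17.3 tcp [ 0.3  1.  -4.2] F [-0.43  5.52  7.57] M [ 1.07  0.04 -0.09] open 57.9 ff 14.0
```

```bash
python3 - <<'E'
from h import *
p=np.load("p.npy"); phi=p[4]+np.pi/2
d=1.96
while d<2.16:
    d+=.03; r.movej(inverse_kinematics(*pose(p,phi-d,0,.0035))); r.hold(.1); state(p,f"turn {d:.2f}")
    if abs(loc(p,T.current_torque())[2]+.1)>.2: break
for n in("test_lug","test_top","test_mark"):
  for c in("scene","top"):
    vision.snapshot(c); 
    print(n,c,[(loc(p,(d["at"]-p[:3])*1e3),round(d["score"],2)) for d in models.mark_of(n,c)[:2]])
E
```

```text
turn 1.99 t 17.7 tcp [ 0.3  1.  -4.2] F [-0.49  5.22  7.48] M [ 1.15  0.04 -0.09] open 58.1 ff 14.0
turn 2.02 t 18.0 tcp [ 0.3  1.  -4.2] F [-0.49  5.08  6.7 ] M [ 1.15  0.07 -0.06] open 57.9 ff 14.0
turn 2.05 t 18.4 tcp [ 0.3  1.  -4.2] F [0.26 4.54 6.82] M [ 1.17  0.06 -0.1 ] open 57.7 ff 14.0
turn 2.08 t 18.7 tcp [ 0.3  1.  -4.2] F [-0.04  5.55  6.29] M [ 1.14  0.04 -0.09] open 57.7 ff 14.0
turn 2.11 t 19.1 tcp [ 0.3  1.  -4.2] F [0.41 5.02 7.43] M [ 1.18  0.11 -0.11] open 57.9 ff 14.0
turn 2.14 t 19.4 tcp [ 0.3  1.1 -4.3] F [-0.24  5.54  6.77] M [1.19 0.13 0.  ] open 58.2 ff 14.0
turn 2.17 t 19.8 tcp [ 0.3  1.1 -4.4] F [-0.21  5.6   4.32] M [1.24 0.11 0.07] open 57.6 ff 14.0
test_lug scene [(array([ 43.69,  -6.89, -12.09]), 0.7)]
test_lug top [(array([47.08,  1.38, -9.14]), 0.77), (array([ -0.8 ,   0.88, -30.98]), 0.32)]
test_top scene [(array([-0.09,  2.35, -3.13]), 0.73)]
test_top top [(array([-0.11, -0.39, -4.29]), 0.45)]
test_mark scene [(array([45.02,  4.12, -9.97]), 0.82)]
test_mark top [(array([50.93,  2.2 , -6.95]), 0.74)]
```

Torque has started to oppose the turn and the collar top now measures only about 3.7 mm in, so it seems to be in the notch. I'll back off slightly, raise, release and look.

```bash
python3 - <<'E'
from h import *
p=np.load("p.npy"); phi=p[4]+np.pi/2
d=2.13
r.movej(inverse_kinematics(*pose(p,phi-d,0,.0035))); state(p,"back")
r.move_l(pose(p,phi-d,0,0)[0],vel=.02); state(p,"raise")
gripper_to(.094); r.hold(.3); state(p,"open")
r.move_l(pose(p,phi-d,.13)[0],vel=.12)
r.move_to([.35,-.1,.35],[0,1,0,0]); state(p,"away")
q=p.copy(); q[4]=0
for dp in (0,.006):
  o=observe(2,q,["test_lug","test_top","test_mark"],depth=dp) if dp==0 else o
for k in("test_lug","test_top","test_mark"):
  for c in("scene","top"):
    A=[loc(p,(a-p[:3])*1e3) for kk,cc,a in o if kk==k and cc==c]
    if A: print(k,c,np.mean(A,0).round(1))
ims=[]
for c in("scene","top"):
    im=vision.snapshot(c)[:,:,::-1]; u0=proj(p[:3],c)[0].astype(int)-[25,35]
    ims.append(cv2.resize(im[u0[1]:u0[1]+70,u0[0]:u0[0]+50],None,fx=8,fy=8,interpolation=cv2.INTER_CUBIC))
cv2.imwrite("pics/end.png",np.hstack(ims)); print(T.current_t())
E
```

```text
back t 20.6 tcp [ 0.3  1.  -4.3] F [0.48 6.06 7.24] M [1.21 0.04 0.15] open 57.8 ff 14.0
raise t 20.9 tcp [ 0.2  1.2 -0.8] F [-1.41  5.84  6.02] M [1.24 0.08 0.25] open 57.8 ff 14.0
open t 22.0 tcp [ 0.  0. -1.] F [-0.34 -0.17  0.84] M [ 0.05  0.18 -0.06] open 94.0 ff 0.0
away t 24.6 tcp [  24.1 -335.8  261.3] F [ 0.1   0.22 -0.16] M [ 0.02  0.03 -0.02] open 93.8 ff 0.0
test_lug scene [44.3 -4.2 -8. ]
test_lug top [45.3  4.3 -5.5]
test_top scene [ 0.1  0.4 -1.6]
test_top top [-0.1 -0.2 -0.9]
test_mark scene [46.8  2.9 -9. ]
test_mark top [48.4  1.5 -6.6]
25.45
```

View pics/end.png

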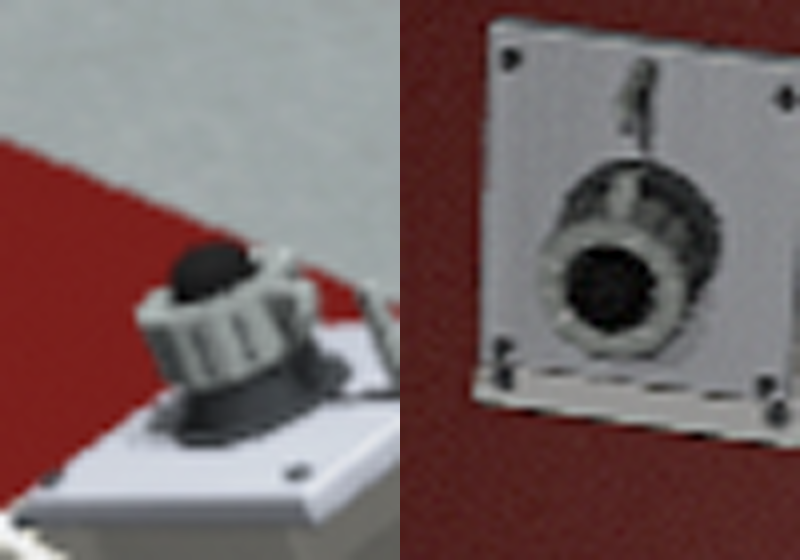

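The lug at (625,190) points at the post at (635,100). The top face is back at its raised height (about −1.2 mm, as at the start), which it can only reach in the notch.

```bash
python3 -c "
from plant import r
print(r.sign_off())"
```

```text
the job is handed in; nothing more can be done
None
```

The loaded (left) station's collar is turned to its index post and sprung back up in its locking notch, as the final pictures confirm. The job is handed in, at about 25 s on the robot's clock; no verdict came back, and I made no final position check on the empty station or the loose items.

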